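# Release the wafer-ring clamp

### The arm

A 6-joint arm with a two-finger parallel gripper is mounted at the origin on the work surface. World frame = base frame: x ahead of the robot, y to its left, z up, the work surface at z = 0. Lengths are in m, angles in rad, forces in N, time in s.
With the tool pointing down it reaches from about 0.35 to 0.975 m from the base axis. Payload 7.1 kg.
Tool frame: the origin (TCP) lies on the centre line of the jaws, within the pads' length; the fingertips stand 22 mm ahead of it and the grasp point (between the pads) lies 3 mm ahead of it; z points along the fingers, y is the direction in which the jaws open and shut (so a half turn about z gives the same grasp; the last joint's range is limited). The gripper opens to 88 mm and grips with 3 to 60 N. Pads are 20 mm wide; open, the fingers measure 115 mm over their backs; the gripper's body (75 mm by 178 mm) begins 61 mm behind the grasp point.
Start: joints at [1.088, 0.423, 1.63, -0, 1.089, -0.019], TCP at [0.28, 0.559, 0.245] pointing down, gripper open.
Joint ranges: [-3, 3], [-0.9, 2.11], [0.09, 2.58], [-1.31, 4.45], [0.11, 2.69], [-2.54, 2.54]. Speed limits (rad/s): [2.39, 2.39, 3.01, 3.14, 3.14, 3.14].

### API

Orientations are given as a unit quaternion [x, y, z, w].
In Python, from cell import * gives the robot as it stands. The module is installed in compiled form; this text tells all that it offers.
- The arm moves only by the shell command python3 -m creep 'ROWS' [FORCE]. ROWS is JSON, a list of rows, each an object of numbers: "tx", "ty", "tz": the shift along the tool's x, y, z in cm; "ax", "ay", "az": the turn, a rotation vector about the tool's x, y, z in rad; "hand": the finger opening in cm, from 0 to 8.78. In form: [{"tx": .., "ty": .., "tz": .., "ax": .., "ay": .., "az": .., "hand": ..}, ...]. A call has 1 to 10 rows; each row shifts and turns the commanded pose from where the row before left it, along the tool's axes as they then stand; what a row does not reach is not made up. A row lasts 1/10 s, in which the tool goes at most 50 mm and 8.59 degrees, less where a joint would pass 70% of its speed; a pose out of reach is approached as far as the arm can. A call is refused whole if a number of a shift passes 5 or a number of a turn 0.15, either way. A call with a gripper value outside its range is refused whole. The fingers move at their own pace and stop on an object; FORCE is the grip in N (left out, the last holds). Time passes only in rows, so rows that do not move let the fingers close. It gives the time, the measured TCP pose, the force and the opening at its end, in the units of the state.
- get_state(): the state, without advancing time (a new reading comes with each control period).
- capture(name): name is "scene" or "top" or "wrist"; returns a dict with "pixels" (480x640x3 uint8, red, green, blue), "mtx" (3x3 intrinsics, pixels), "extrinsics" (4x4, takes a point from world to camera coordinates). Camera axes: x right, y down, z forward; pixel columns grow to the right and rows downward; lengths in m; the calibration is good to about 2 mm. A picture is of the moment at which its call begins. There is no depth.
- close_job(): hands the job in, once; it reports no verdict.
The state is a dict: "clock": time; "joint_pos": joint angles; "joint_vel": joint speeds; "joint_efforts": joint torques, N m; "tool_pos": TCP position; "eef_rot": TCP orientation; "force": force on the tool from outside, world axes, zero at the start; "moment": the same for the moment, N m; "width": finger opening in m.
Only numpy, scipy, OpenCV 4.12 (cv2) and the standard library are available. Lean on these libraries where they do the work, as an engineer would, in place of code of your own. Each camera call takes 0.05 s, during which the arm holds its last target.

### The job

Of the two swing clamps at the near side of the wafer stage, one still holds the wafer ring down and the other is already open. Without pinching or gripping anything, roll a fingertip along the knurled rim of the closed clamp's nut to loosen it three full turns (counterclockwise from above, to within a quarter turn), and then push its arm aside with a fingertip until it is wholly clear of the ring. Do not touch the wafer or its ring, and leave the open clamp and the things lying about as they are.

Things in the scene. Friction and masses are not known exactly. Their poses are not given: they have to be found in the camera images.
- clamp_base: dark steel foot of the CLOSED swing clamp, bolted to the aluminium stage plate at the left or right of two places 150 mm apart; its origin is on the plate's top (66 mm above the table) on the stud's axis; x points along the closed arm to the wafer, z up. Foot x -21 to 34, y -18 to 18, 10 mm high; two pins 6 mm thick at x 28, y 14.2 and -14.2, tops at 13.5 mm, hold the arm while the nut is tight
- clamp_stud_top (a point): top end of the closed clamp's fixed upright threaded stud, 10 mm thick, on which the nut turns; 54 mm above the clamp_base origin
- clamp_nut (a joint): turn of the closed clamp's nut in rad: 0 tight (the start), growing counterclockwise from above as it loosens, 6.28 a turn, stop at 5 turns. Steady friction 0.03 N m (1.4 N at the rim); it stays where it is left. Nut, washer and arm (lifted by a spring) rise together 1.5 mm a turn; after about 2.4 turns the arm is above the pins and can swing
- clamp_nut_top (a point): centre of the top face of the closed clamp's steel nut: 44 mm diameter, 20 mm high, straight-knurled rim, one black index line on its top. At the start the top is 42 mm and the underside 22 mm above the clamp_base origin, the underside 2 mm above the arm (a washer lies between)
- clamp_arm (a joint): swing of the closed clamp's arm about the stud in rad: 0 closed, positive counterclockwise seen from above, range -1.95 to 1.95, either way; stays where it is left (friction 0.08 N m)
- clamp_nose (a point): top of the nose of the closed clamp's arm, 63 mm from the stud's axis. The arm is a dark steel bar 20 mm wide that reaches 70 mm from the axis, 10 to 20 mm above the clamp_base origin at the start (14.5 to 24.5 after three turns); under the nose a black foot 14 x 16 mm reaches down to 0.5 mm above the ring. Axes as the arm's: x outward along it, z up
- wafer_ring: loose flat steel ring 200 mm across and 4 mm thick with a 150 mm wafer in it, lying on the stage plate; origin at the centre of its underside
- ring_centre (a point): point fixed to the stage, at the middle of the wafer ring's top, 70 mm above the table
- other_nut (a joint): turn of the nut of the OPEN clamp, 0 at the start, to be left alone
- other_nut_top (a point): centre of the top of the open clamp's nut (same nut, already raised 4.5 mm)
- other_nose (a point): top of the nose of the open clamp's arm (same arm, already raised and swung aside by 1.5 to 1.9 rad counterclockwise)
- lens_cap: loose black cap, 24 mm across, 8 mm high, on the stage plate between the clamps; origin at underside, as for all loose things
- loupe: loose black magnifier, 36 mm across, 36 mm high, on the far side of the stage plate
- tweezers: loose steel tweezers, 133 mm long, 8 mm high, lying along the left edge of the stage plate
- driver: loose screwdriver, 160 mm long, lying on the table
- vacuum_wand: loose grey pen-like vacuum wand, 180 mm long, 20 mm high, lying on the table
- solvent: loose white bottle, 44 mm across, 110 mm high, standing on the table
- coin_box: loose round clear wafer box, 120 mm across, 20 mm high, lying on the table

How it is judged:
By the outcome, as a careful person would: the job done as asked, in the order asked, and still so for the second after the job is handed in, with the robot touching nothing.
It also fails if it takes over 67 s, if anything falls off the work surface, if the arm or the gripper's body presses on something with over 40 N, if the wrist force passes 120 N, or if a joint passes its speed limit or range.

## Working session

There is one attempt and no reset: what is moved stays moved. The work goes in short steps, Python scripts to look and compute and a shell command to move; the robot and the scene stay as the last step left them, time stands still between calls to the robot, and variables do not carry over. Pictures are saved under pics/ and viewed, and the job is handed in when it is done.

```bash
mkdir -p pics
python3 - <<'E'
from cell import *
import cv2
for n in("scene","top","wrist"):
    c=capture(n); cv2.imwrite(f"pics/{n}0.png",c["pixels"][:,:,::-1]); print(n,c["mtx"].tolist(),c["extrinsics"].round(4).tolist())
print(get_state())
E
```

```text
scene [[546.7844128005853, 0.0, 317.6056943462138], [0.0, 546.7844128005853, 239.49093327117293], [0.0, 0.0, 1.0]] [[-0.8542, 0.5199, 0.0005, 0.4964], [0.3549, 0.5838, -0.7302, -0.1146], [-0.38, -0.6236, -0.6832, 1.3257], [0.0, 0.0, 0.0, 1.0]]
top [[527.9389881476528, 0.0, 316.42779064948974], [0.0, 527.9389881476528, 248.84910737952995], [0.0, 0.0, 1.0]] [[-0.0034, -1.0, 0.0079, -0.0042], [-0.9957, 0.0026, -0.093, 0.5465], [0.093, -0.0082, -0.9956, 1.2071], [0.0, 0.0, 0.0, 1.0]]
wrist [[360.40081525705136, 0.0, 318.4326167882051], [0.0, 360.40081525705136, 245.04941486966604], [0.0, 0.0, 1.0]] [[0.4479, 0.8941, -0.0008, -0.6245], [0.8569, -0.429, 0.2856, -0.0331], [0.255, -0.1286, -0.9583, 0.3896], [0.0, 0.0, 0.0, 1.0]]
{'clock': 0.15, 'joint_pos': array([ 1.08801902e+00,  4.23683918e-01,  1.63047268e+00, -2.30884372e-05,
        1.08858260e+00, -1.89842878e-02]), 'joint_vel': array([-0.00056861, -0.00335458, -0.001451  , -0.00029654,  0.00036671,
        0.00181357]), 'joint_efforts': array([ 3.67970406e-04, -5.44981420e+01, -2.73918700e+01,  6.43768650e-02,
        2.04036618e-02, -9.35453204e-05]), 'tool_pos': array([0.27938508, 0.55864966, 0.24408504]), 'eef_rot': array([ 2.29818428e-01,  9.73233354e-01, -5.57862264e-04, -1.32413935e-04]), 'force': array([0.87622399, 0.45515255, 0.08137943]), 'moment': array([ 0.00290858, -0.00645892,  0.06495677]), 'width': 0.08807356454310628}
```

View pics/top0.png

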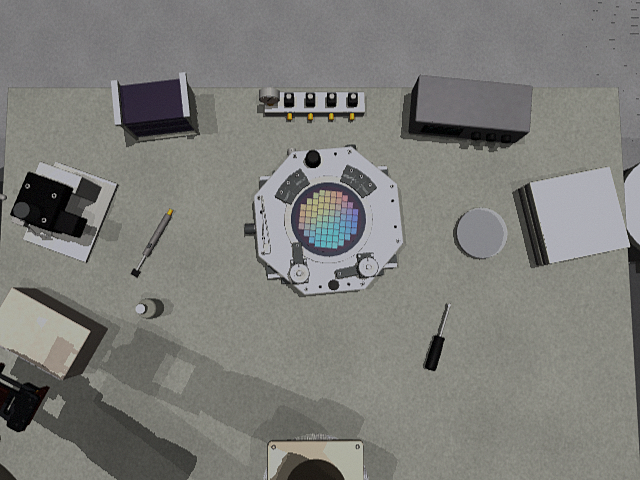

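View pics/scene0.png

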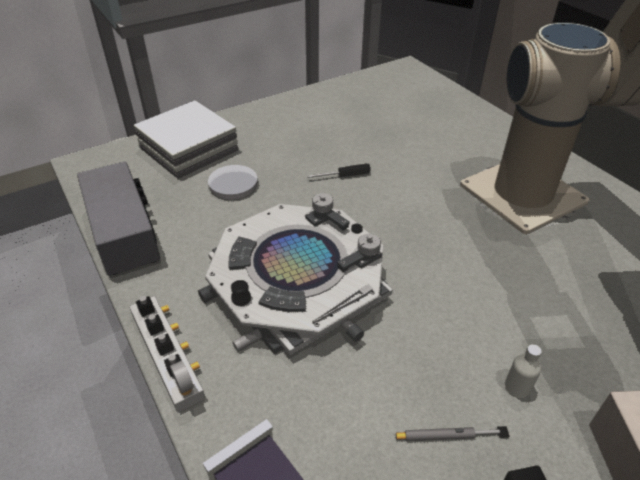

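View pics/wrist0.png

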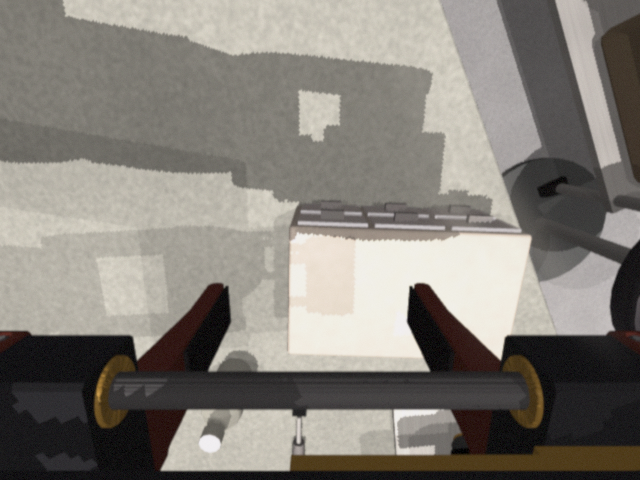

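The left clamp (nut at about px 299,272 in the top view, arm pointing at the wafer) is the closed one. The right clamp (368,267) has its arm swung aside. Next I measure.

```bash
cat > h.py <<'E'
import numpy as np, cv2
from cell import *
def ray(c,u,v,z):
    K=np.array(c["mtx"]);E=np.array(c["extrinsics"]);R=E[:3,:3];t=E[:3,3]
    o=-R.T@t; d=R.T@np.linalg.inv(K)@np.array([u,v,1.]); return o+d*(z-o[2])/d[2]
def px(c,p):
    K=np.array(c["mtx"]);E=np.array(c["extrinsics"]);q=K@(E[:3,:3]@np.array(p)+E[:3,3]);return q[:2]/q[2]
E
python3 - <<'E'
from h import *
i=cv2.imread("pics/top0.png");cv2.imwrite("pics/topz.png",cv2.resize(i[215:305,240:360+40],None,fx=5,fy=5,interpolation=cv2.INTER_CUBIC))
i=cv2.imread("pics/scene0.png");cv2.imwrite("pics/scz.png",cv2.resize(i[185:285,290:410],None,fx=6,fy=6,interpolation=cv2.INTER_CUBIC))
c=capture("wrist");E=c["extrinsics"];print("cam pos",-E[:3,:3].T@E[:3,3], "fwd",E[2,:3])
E
```

```text
cam pos [0.20872554 0.59427552 0.3823754 ] fwd [ 0.25510034 -0.12845551 -0.95834388]
```

View pics/topz.png

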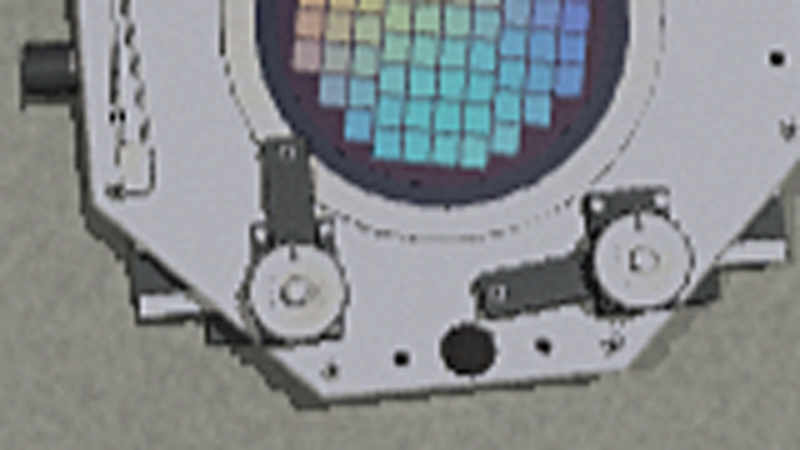

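View pics/scz.png

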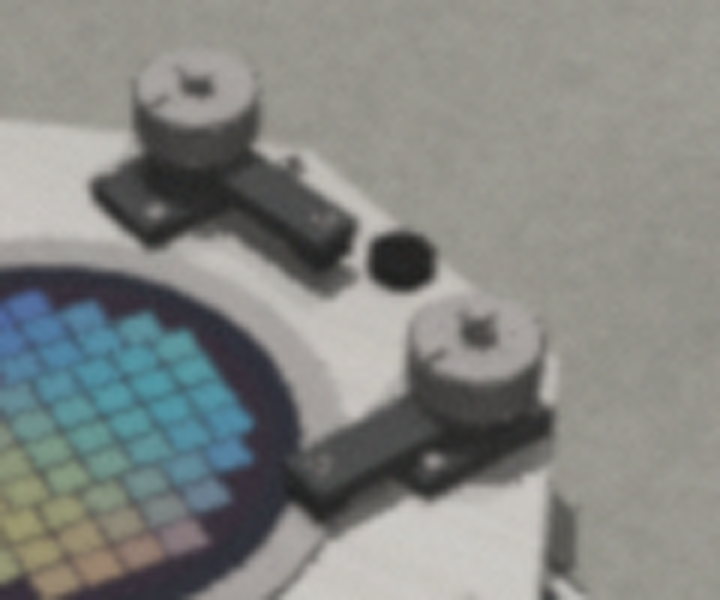

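Top crop: closed nut's top face is centred near (297,291), with the index line near (292,252) and the nose dot at (287,153). Scene crop: nut top is near (476,338), line near (437,353).

Run:
```python
from h import *
t=capture("top");s=capture("scene")
f=lambda u,v:((u+.5)/5-.5+240,(v+.5)/5-.5+215); g=lambda u,v:((u+.5)/6-.5+290,(v+.5)/6-.5+185)
print("nut",ray(t,*f(297.5,291),.108),ray(s,*g(476,335),.108))
print("line",ray(t,*f(292,252),.108),ray(s,*g(437,354),.108))
print("nose",ray(t,*f(287,153),.086),ray(s,*g(321,463),.086))
print("other",ray(t,*f(642,261),.1125),ray(s,*g(196,85),.1125))
print("onose",ray(t,*f(500,292),.0905),ray(s,*g(320,217),.0905))
print("cap",ray(t,*f(468,349),.074))
print("tweez low end",ray(t,*f(115,188),.07),ray(t,*f(150,190),.07))
print("ring", ray(t,328.5,219.5,.07))
```

```text
nut [0.48669481 0.03262401 0.108     ] [0.4891369  0.03703577 0.108     ]
line [0.50363744 0.03500607 0.108     ] [0.50474103 0.03781467 0.108     ]
nose [0.54905422 0.03781081 0.086     ] [0.55007245 0.04142236 0.086     ]
other [ 0.49901797 -0.11655662  0.1125    ] [ 0.50177912 -0.11202194  0.1125    ]
onose [ 0.48682627 -0.05611929  0.0905    ] [ 0.48876005 -0.05288732  0.0905    ]
cap [ 0.46223825 -0.04251643  0.074     ]
tweez low end [0.53505452 0.11554302 0.07      ] [0.5341101 0.0998209 0.07     ]
ring [ 0.60890855 -0.03296759  0.07      ]
```

```bash
python3 -m creep '[{"az":0.138,"hand":0},{"az":0.138,"hand":0},{"az":0.138,"hand":0},{"az":0.138,"hand":0},{"az":0.138,"hand":0},{"az":0.138,"hand":0},{"az":0.138,"hand":0},{"az":0.138,"hand":0},{"hand":0}]' 10
python3 - <<'E'
from h import *
s=get_state();print(s);from scipy.spatial.transform import Rotation as R;print(R.from_quat(s["eef_rot"]).as_matrix().round(4))
E
```

```text
{'clock': 0.3, 'joint_pos': array([ 1.08803333e+00,  4.23357960e-01,  1.63014848e+00, -1.14771081e-05,
        1.08859343e+00, -1.89958796e-02]), 'joint_vel': array([-0.00073778, -0.00069114, -0.00318398, -0.0002058 , -0.00135667,
       -0.00030668]), 'joint_efforts': array([ 2.97682800e-04, -5.44060349e+01, -2.73544157e+01,  6.43616030e-02,
        2.03800667e-02, -6.88882551e-05]), 'tool_pos': array([0.27947084, 0.55883892, 0.24441611]), 'eef_rot': array([ 2.29808478e-01,  9.73235839e-01, -2.46932777e-04, -5.80358335e-05]), 'force': array([0.29379271, 0.32234176, 0.53653774]), 'moment': array([-0.01273266,  0.03151261,  0.01896615]), 'width': 0.08771745280159228}
[[-8.944e-01  4.473e-01 -2.000e-04]
 [ 4.473e-01  8.944e-01 -5.000e-04]
 [-0.000e+00 -5.000e-04 -1.000e+00]]invalid input at $[0]: expected keys tx, ty, tz, ax, ay, az, hand
```

Every row needs every key.

```bash
python3 -m creep '[{"tx":0,"ty":0,"tz":0,"ax":0,"ay":0,"az":0.138,"hand":0},{"tx":0,"ty":0,"tz":0,"ax":0,"ay":0,"az":0.138,"hand":0},{"tx":0,"ty":0,"tz":0,"ax":0,"ay":0,"az":0.138,"hand":0},{"tx":0,"ty":0,"tz":0,"ax":0,"ay":0,"az":0.138,"hand":0},{"tx":0,"ty":0,"tz":0,"ax":0,"ay":0,"az":0.138,"hand":0},{"tx":0,"ty":0,"tz":0,"ax":0,"ay":0,"az":0.138,"hand":0},{"tx":0,"ty":0,"tz":0,"ax":0,"ay":0,"az":0.138,"hand":0},{"tx":0,"ty":0,"tz":0,"ax":0,"ay":0,"az":0.138,"hand":0}]' 10
python3 - <<'E'
from h import *
s=get_state();print(s["joint_pos"],s["width"]);from scipy.spatial.transform import Rotation as R;print(R.from_quat(s["eef_rot"]).as_matrix().round(4))
E
```

```text
clock: 1.1
tool_pos: [0.2796, 0.5589, 0.2446]
eef_rot: [0.708, 0.706, -0.0, 0.0]
force: [-0.3, 0.2, 0.5]
width: 0.0272
[1.08797121e+00 4.23130406e-01 1.63000908e+00 6.37851337e-06
 1.08855870e+00 1.09071346e+00] 0.027248351630622284
[[ 2.7e-03  1.0e+00 -1.0e-04]
 [ 1.0e+00 -2.7e-03 -1.0e-04]
 [-1.0e-04 -1.0e-04 -1.0e+00]]
```

```bash
python3 -m creep '[{"tx":-3.2,"ty":0.9,"tz":0,"ax":0,"ay":0,"az":0,"hand":0},{"tx":-3.2,"ty":0.9,"tz":0,"ax":0,"ay":0,"az":0,"hand":0},{"tx":-3.2,"ty":0.9,"tz":0,"ax":0,"ay":0,"az":0,"hand":0},{"tx":-3.2,"ty":0.9,"tz":0,"ax":0,"ay":0,"az":0,"hand":0},{"tx":-3.2,"ty":0.9,"tz":0,"ax":0,"ay":0,"az":0,"hand":0},{"tx":-3.2,"ty":0.9,"tz":0,"ax":0,"ay":0,"az":0,"hand":0},{"tx":-3.2,"ty":0.9,"tz":0,"ax":0,"ay":0,"az":0,"hand":0},{"tx":-3.2,"ty":0.9,"tz":0,"ax":0,"ay":0,"az":0,"hand":0},{"tx":-3.2,"ty":0.9,"tz":0,"ax":0,"ay":0,"az":0,"hand":0},{"tx":-3.2,"ty":0.9,"tz":0,"ax":0,"ay":0,"az":0,"hand":0}]' && python3 -m creep '[{"tx":-3.2,"ty":0.9,"tz":0,"ax":0,"ay":0,"az":0,"hand":0},{"tx":-3.2,"ty":0.9,"tz":0,"ax":0,"ay":0,"az":0,"hand":0},{"tx":-3.2,"ty":0.9,"tz":0,"ax":0,"ay":0,"az":0,"hand":0},{"tx":-3.2,"ty":0.9,"tz":0,"ax":0,"ay":0,"az":0,"hand":0},{"tx":-3.2,"ty":0.9,"tz":0,"ax":0,"ay":0,"az":0,"hand":0},{"tx":-3.2,"ty":0.9,"tz":0,"ax":0,"ay":0,"az":0,"hand":0},{"tx":0,"ty":0,"tz":0,"ax":0,"ay":0,"az":0,"hand":0},{"tx":0,"ty":0,"tz":0,"ax":0,"ay":0,"az":0,"hand":0}]'
python3 - <<'E'
from h import *
for n in("wrist","top"):
    c=capture(n);cv2.imwrite(f"pics/{n}1.png",c["pixels"][:,:,::-1])
    print(n,px(c,[.488,.035,.108]))
print(get_state()["joint_pos"])
E
```

```text
clock: 2.1
tool_pos: [0.3707, 0.238, 0.2448]
eef_rot: [0.706, 0.708, 0.0, 0.0]
force: [1.5, -0.1, -0.5]
width: 0.0005
clock: 2.9
tool_pos: [0.4251, 0.0469, 0.2447]
eef_rot: [0.707, 0.707, 0.0, -0.0]
force: [0.2, -0.4, 0.7]
width: 0.0003
wrist [397.36738415 255.83898336]
top [298.0037163  272.20138523]
[8.43073444e-02 1.27830632e-01 2.04535463e+00 2.67722677e-04
 9.68597926e-01 8.09376871e-02]
```

View pics/wrist1.png

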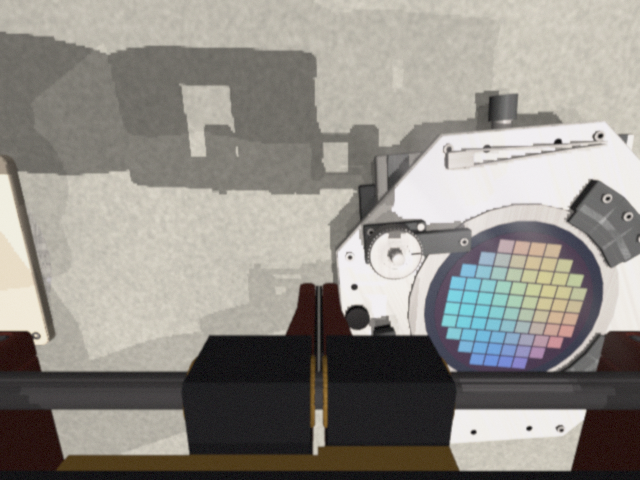

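Wrist view: nut at (397,256), matching the projected estimate (0.488, 0.035). I'll lower beside it and touch.

```bash
python3 -m creep '[{"tx":-0.4,"ty":0,"tz":3.2,"ax":0,"ay":0,"az":0,"hand":0},{"tx":-0.4,"ty":0,"tz":3.2,"ax":0,"ay":0,"az":0,"hand":0},{"tx":-0.4,"ty":0,"tz":3.2,"ax":0,"ay":0,"az":0,"hand":0},{"tx":0,"ty":0,"tz":2.9,"ax":0,"ay":0,"az":0,"hand":0},{"tx":0,"ty":0,"tz":0,"ax":0,"ay":0,"az":0,"hand":0},{"tx":0,"ty":0,"tz":0,"ax":0,"ay":0,"az":0,"hand":0}]'
python3 - <<'E'
from h import *
for n in("wrist","scene"):
    c=capture(n);cv2.imwrite(f"pics/{n}2.png",c["pixels"][:,:,::-1])
s=get_state();print(s["tool_pos"],s["force"])
i=cv2.imread("pics/scene2.png");cv2.imwrite("pics/sc2z.png",cv2.resize(i[135:285,290:440],None,fx=4,fy=4,interpolation=cv2.INTER_CUBIC))
E
```

```text
clock: 3.6
tool_pos: [0.4249, 0.0362, 0.1198]
eef_rot: [0.706, 0.709, -0.0, -0.0]
force: [0.2, 0.4, -0.2]
width: 0.0006
[0.42603368 0.03597807 0.12093588] [-0.43040733 -0.13278234  0.74566287]
```

View pics/wrist2.png

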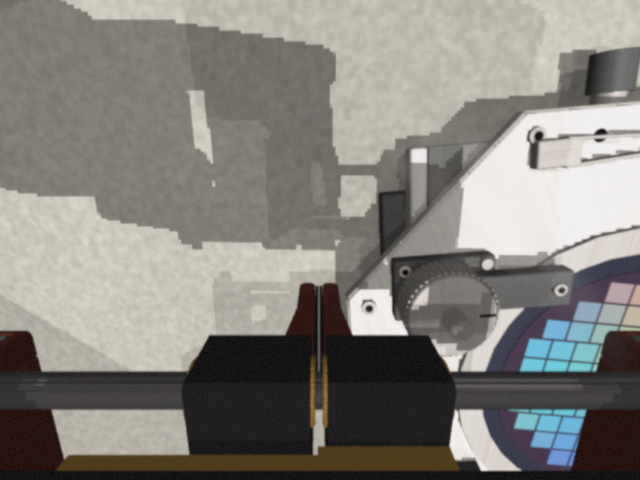

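View pics/sc2z.png

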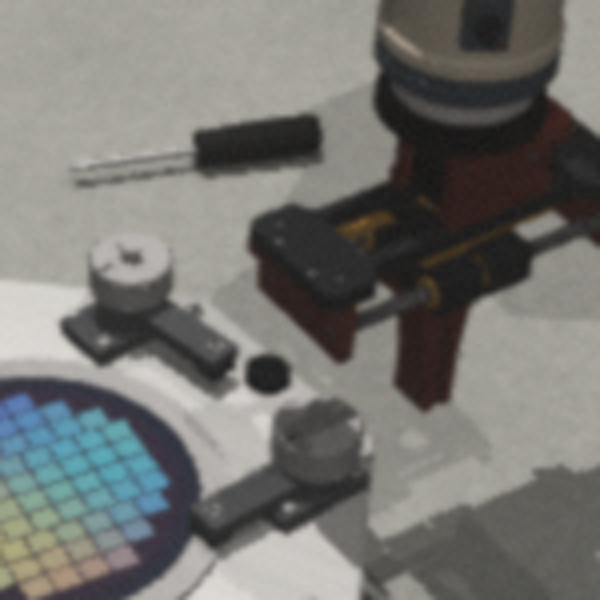

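```bash
python3 -m creep '[{"tx":0,"ty":0.8,"tz":0.3,"ax":0,"ay":0,"az":0,"hand":0},{"tx":0,"ty":0.8,"tz":0,"ax":0,"ay":0,"az":0,"hand":0},{"tx":0,"ty":0.5,"tz":0,"ax":0,"ay":0,"az":0,"hand":0},{"tx":0,"ty":0,"tz":0,"ax":0,"ay":0,"az":0,"hand":0}]'; for i in 1 2; do echo; done; python3 -m creep '[{"tx":0,"ty":0.2,"tz":0,"ax":0,"ay":0,"az":0,"hand":0}]';  python3 -m creep '[{"tx":0,"ty":0.2,"tz":0,"ax":0,"ay":0,"az":0,"hand":0}]'; python3 -m creep '[{"tx":0,"ty":0.1,"tz":0,"ax":0,"ay":0,"az":0,"hand":0}]'; python3 -m creep '[{"tx":0,"ty":0.1,"tz":0,"ax":0,"ay":0,"az":0,"hand":0}]'
```

```text
clock: 4.1
tool_pos: [0.4476, 0.0355, 0.1171]
eef_rot: [0.706, 0.708, 0.001, 0.001]
force: [-0.4, 0.5, -0.8]
width: -0.0001


clock: 4.2
tool_pos: [0.448, 0.0354, 0.1167]
eef_rot: [0.706, 0.708, -0.0, -0.0]
force: [0.7, -0.6, 0.6]
width: 0.0003
clock: 4.3
tool_pos: [0.45, 0.0354, 0.1166]
eef_rot: [0.706, 0.708, -0.0, -0.0]
force: [-0.3, 0.3, 0.3]
width: 0.0003
clock: 4.4
tool_pos: [0.4512, 0.0354, 0.1166]
eef_rot: [0.706, 0.708, -0.0, -0.0]
force: [-1.3, -0.1, 0.3]
width: 0.0003
clock: 4.5
tool_pos: [0.4521, 0.0355, 0.1166]
eef_rot: [0.706, 0.708, -0.0, -0.0]
force: [-0.0, -0.0, -0.4]
width: 0.0005
```

```bash
for i in 1; do python3 -m creep '[{"tx":0,"ty":0.1,"tz":0,"ax":0,"ay":0,"az":0,"hand":0}]'; python3 -m creep '[{"tx":0,"ty":0.1,"tz":0,"ax":0,"ay":0,"az":0,"hand":0}]'; python3 -m creep '[{"tx":0,"ty":0.1,"tz":0,"ax":0,"ay":0,"az":0,"hand":0}]'; done
```

```text
clock: 4.6
tool_pos: [0.4531, 0.0355, 0.1166]
eef_rot: [0.706, 0.708, -0.0, -0.0]
force: [-0.7, -0.6, -0.6]
width: 0.0008
clock: 4.7
tool_pos: [0.4541, 0.0355, 0.1167]
eef_rot: [0.706, 0.708, -0.0, -0.0]
force: [0.3, -0.9, -0.5]
width: 0.0007
clock: 4.8
tool_pos: [0.4552, 0.0355, 0.1167]
eef_rot: [0.706, 0.708, -0.0, -0.0]
force: [0.1, -0.1, -0.5]
width: 0.0006
```

```bash
python3 -m creep '[{"tx":0,"ty":0.1,"tz":0,"ax":0,"ay":0,"az":0,"hand":0}]'; python3 -m creep '[{"tx":0,"ty":0.1,"tz":0,"ax":0,"ay":0,"az":0,"hand":0}]'
```

```text
clock: 4.9
tool_pos: [0.4562, 0.0355, 0.1167]
eef_rot: [0.706, 0.708, -0.0, -0.0]
force: [-0.6, 0.6, -0.1]
width: 0.0006
clock: 5.0
tool_pos: [0.4563, 0.0355, 0.1165]
eef_rot: [0.706, 0.708, -0.001, -0.001]
force: [-4.1, -0.1, 4.3]
width: 0.0003
```

```bash
python3 -m creep '[{"tx":0,"ty":0.1,"tz":0,"ax":0,"ay":0,"az":0,"hand":0}]'; python3 -m creep '[{"tx":0,"ty":0,"tz":0,"ax":0,"ay":0,"az":0,"hand":0}]'
python3 - <<'E'
from h import *
for n in("wrist","scene"):
    c=capture(n);cv2.imwrite(f"pics/{n}3.png",c["pixels"][:,:,::-1])
s=get_state();print(s["tool_pos"],s["force"],s["moment"])
i=cv2.imread("pics/scene3.png");cv2.imwrite("pics/sc3z.png",cv2.resize(i[175:275,310:430],None,fx=6,fy=6,interpolation=cv2.INTER_CUBIC))
E
```

```text
clock: 5.1
tool_pos: [0.4565, 0.0355, 0.1164]
eef_rot: [0.706, 0.708, -0.001, -0.001]
force: [-7.3, 0.7, 5.5]
width: 0.0005
clock: 5.2
tool_pos: [0.4564, 0.0355, 0.1164]
eef_rot: [0.706, 0.708, -0.001, -0.001]
force: [-6.0, 0.2, 4.7]
width: 0.0003
[0.45642088 0.03547736 0.11639532] [-5.78179695  0.57918259  3.95624329] [-0.02018276  0.93945354  0.05595539]
```

View pics/wrist3.png

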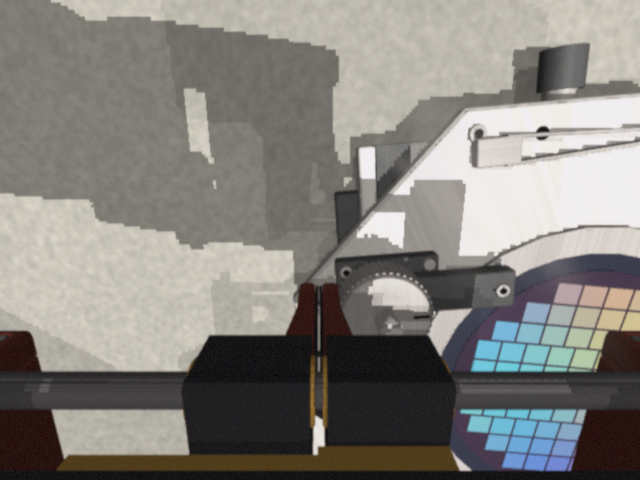

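View pics/sc3z.png

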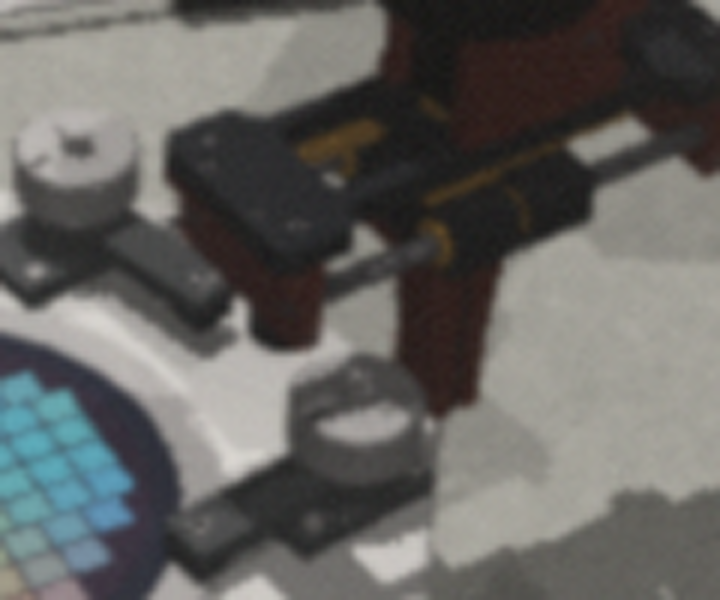

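```bash
python3 -m creep '[{"tx":-0.5,"ty":0,"tz":0,"ax":0,"ay":0,"az":0,"hand":0},{"tx":-0.5,"ty":0,"tz":0,"ax":0,"ay":0,"az":0,"hand":0}]'; python3 -m creep '[{"tx":-0.52,"ty":0.07,"tz":0,"ax":0,"ay":0,"az":0,"hand":0},{"tx":-0.48,"ty":0.2,"tz":0,"ax":0,"ay":0,"az":0,"hand":0},{"tx":-0.41,"ty":0.32,"tz":0,"ax":0,"ay":0,"az":0,"hand":0}]'
python3 - <<'E'
from h import *
for n in("wrist","top"):
    c=capture(n);cv2.imwrite(f"pics/{n}4.png",c["pixels"][:,:,::-1])
s=get_state();print(s["tool_pos"],s["force"],s["moment"])
a=cv2.imread("pics/wrist4.png")[200:400,250:500];b=cv2.imread("pics/top4.png")[245:300,270:330]
cv2.imwrite("pics/m4.png",np.hstack([cv2.resize(a,(500,400)),cv2.resize(b,(300,275),interpolation=cv2.INTER_CUBIC)[:275] if 0 else cv2.copyMakeBorder(cv2.resize(b,(300,275),interpolation=cv2.INTER_CUBIC),0,125,0,0,cv2.BORDER_CONSTANT)]))
E
```

```text
clock: 5.5
tool_pos: [0.4565, 0.0256, 0.1164]
eef_rot: [0.706, 0.708, -0.001, -0.001]
force: [-5.6, 0.9, 4.1]
width: 0.0005
clock: 5.8
tool_pos: [0.4613, 0.011, 0.1162]
eef_rot: [0.706, 0.708, -0.002, -0.002]
force: [-8.6, -3.9, 5.8]
width: 0.0009
[0.46175899 0.01052466 0.11622152] [-6.99064971 -5.74471356  5.63527023] [-0.96021964  1.24182354  0.04218435]
```

View pics/m4.png

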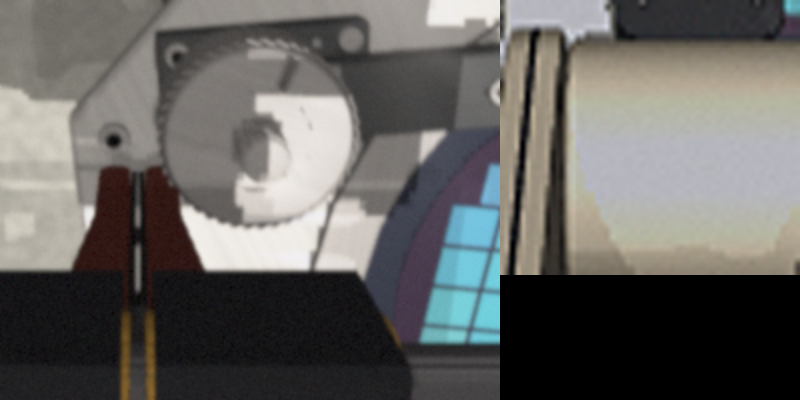

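The index line has moved from about +5° to about +75°, close to the 71° predicted, so it rolls without slip. Continuing.

```bash
python3 -m creep '[{"tx":-0.32,"ty":0.41,"tz":0,"ax":0,"ay":0,"az":0,"hand":0},{"tx":-0.2,"ty":0.48,"tz":0,"ax":0,"ay":0,"az":0,"hand":0},{"tx":-0.07,"ty":0.52,"tz":0,"ax":0,"ay":0,"az":0,"hand":0}]'; python3 -m creep '[{"tx":0,"ty":0.5,"tz":0,"ax":0,"ay":0,"az":0,"hand":0},{"tx":0,"ty":0.5,"tz":0,"ax":0,"ay":0,"az":0,"hand":0}]'
cat > look.py <<'E'
from h import *
import sys
k=sys.argv[1];C=(.488,.035);z=float(sys.argv[2])
c=capture("wrist");im=np.ascontiguousarray(c["pixels"][:,:,::-1])
w=[(C[0]+a,C[1]+b) for a,b in((-.03,.03),(.03,.03),(.03,-.03),(-.03,-.03))]
src=np.float32([px(c,[*p,z]) for p in w])
M=cv2.getPerspectiveTransform(src,np.float32([[0,0],[400,0],[400,400],[0,400]]))
r=cv2.warpPerspective(im,M,(400,400))
cv2.imwrite(f"pics/L{k}.png",np.hstack([r,cv2.resize(im,(533,400))[:, :400]]))
s=get_state();print(s["clock"],s["tool_pos"].round(4),s["force"].round(1),s["joint_pos"].round(2))
E
python3 look.py 5 .1085
```

```text
clock: 6.2
tool_pos: [0.4753, 0.0032, 0.1163]
eef_rot: [0.705, 0.709, -0.004, -0.001]
force: [-8.3, -24.7, 8.4]
width: 0.0003
clock: 6.4
tool_pos: [0.4883, 0.0026, 0.1168]
eef_rot: [0.705, 0.709, -0.002, 0.002]
force: [-2.0, -20.9, 1.1]
width: 0.0003
6.45 [0.4891 0.0026 0.1169] [ -1.1 -20.9   0.9] [-0.02  0.43  2.01 -0.01  0.7  -0.02]
```

View pics/L5.png

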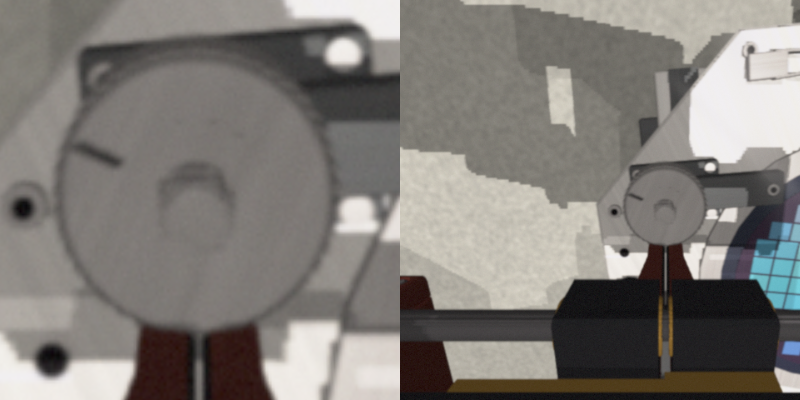

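```bash
python3 -m creep '[{"tx":-0.15,"ty":0.5,"tz":0,"ax":0,"ay":0,"az":0,"hand":0},{"tx":0,"ty":0.5,"tz":0,"ax":0,"ay":0,"az":0,"hand":0},{"tx":0.07,"ty":0.52,"tz":0,"ax":0,"ay":0,"az":0,"hand":0},{"tx":0.2,"ty":0.48,"tz":0,"ax":0,"ay":0,"az":0,"hand":0},{"tx":0.32,"ty":0.41,"tz":0,"ax":0,"ay":0,"az":0,"hand":0}]'; python3 -m creep '[{"tx":0.41,"ty":0.32,"tz":0,"ax":0,"ay":0,"az":0,"hand":0},{"tx":0.48,"ty":0.2,"tz":0,"ax":0,"ay":0,"az":0,"hand":0},{"tx":0.52,"ty":0.07,"tz":0,"ax":0,"ay":0,"az":0,"hand":0}]'; python3 -m creep '[{"tx":0.55,"ty":0,"tz":0,"ax":0,"ay":0,"az":0,"hand":0},{"tx":0.55,"ty":0,"tz":0,"ax":0,"ay":0,"az":0,"hand":0}]'
python3 look.py 6 .109
```

```text
clock: 6.95
tool_pos: [0.5131, 0.0096, 0.1168]
eef_rot: [0.706, 0.708, 0.0, 0.001]
force: [0.5, -3.1, 0.1]
width: 0.001
clock: 7.25
tool_pos: [0.5185, 0.0249, 0.1167]
eef_rot: [0.706, 0.708, 0.0, 0.0]
force: [0.7, -1.4, 1.5]
width: 0.0003
clock: 7.45
tool_pos: [0.5184, 0.0358, 0.1168]
eef_rot: [0.706, 0.708, 0.0, 0.0]
force: [1.7, -1.7, 0.4]
width: 0.0002
7.5 [0.5184 0.0364 0.1168] [1.8 0.2 0.1] [0.05 0.46 1.94 0.   0.73 0.04]
```

View pics/L6.png

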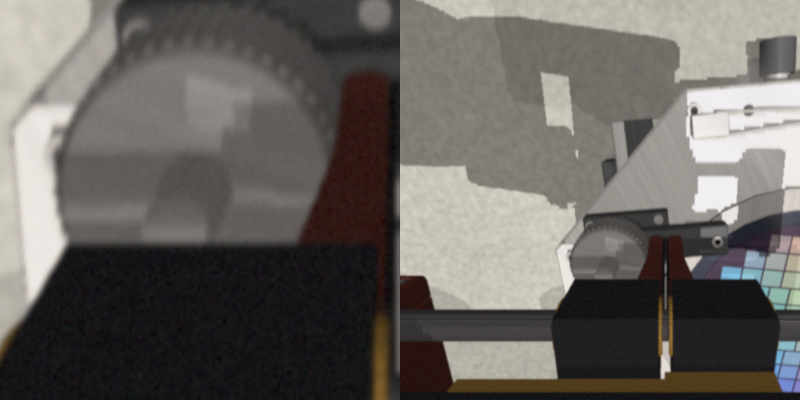

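```bash
python3 -m creep '[{"tx":0.5,"ty":-0.17,"tz":0,"ax":0,"ay":0,"az":0,"hand":0},{"tx":0.6,"ty":0,"tz":0,"ax":0,"ay":0,"az":0,"hand":0}]'; python3 -m creep '[{"tx":0.52,"ty":-0.07,"tz":0,"ax":0,"ay":0,"az":0,"hand":0},{"tx":0.48,"ty":-0.2,"tz":0,"ax":0,"ay":0,"az":0,"hand":0},{"tx":0.41,"ty":-0.32,"tz":0,"ax":0,"ay":0,"az":0,"hand":0}]'; python3 -m creep '[{"tx":0.32,"ty":-0.41,"tz":0,"ax":0,"ay":0,"az":0,"hand":0},{"tx":0.2,"ty":-0.48,"tz":0,"ax":0,"ay":0,"az":0,"hand":0},{"tx":0.07,"ty":-0.52,"tz":0,"ax":0,"ay":0,"az":0,"hand":0}]'; python3 -m creep '[{"tx":0,"ty":-0.45,"tz":0,"ax":0,"ay":0,"az":0,"hand":0},{"tx":0,"ty":-0.45,"tz":0,"ax":0,"ay":0,"az":0,"hand":0}]'
python3 look.py 7 .109;python3 - <<'E'
from h import *
c=capture("top");cv2.imwrite("pics/T7.png",cv2.resize(np.ascontiguousarray(c["pixels"][:,:,::-1])[235:305,260:340],None,fx=6,fy=6))
E
```

```text
clock: 7.7
tool_pos: [0.518, 0.0465, 0.1171]
eef_rot: [0.706, 0.708, 0.001, 0.001]
force: [6.0, -2.0, -1.5]
width: 0.0006
clock: 8.0
tool_pos: [0.5112, 0.061, 0.117]
eef_rot: [0.706, 0.708, 0.001, 0.0]
force: [3.6, 2.6, 0.6]
width: 0.0007
clock: 8.3
tool_pos: [0.4963, 0.0674, 0.117]
eef_rot: [0.706, 0.708, 0.001, -0.0]
force: [2.6, 7.7, 3.2]
width: 0.0008
clock: 8.5
tool_pos: [0.4869, 0.0673, 0.1171]
eef_rot: [0.706, 0.708, 0.001, -0.001]
force: [1.5, 5.9, 3.2]
width: 0.0005
8.55 [0.4861 0.0673 0.117 ] [1.8 7.8 5.4] [0.11 0.43 2.   0.   0.71 0.11]
```

View pics/L7.png

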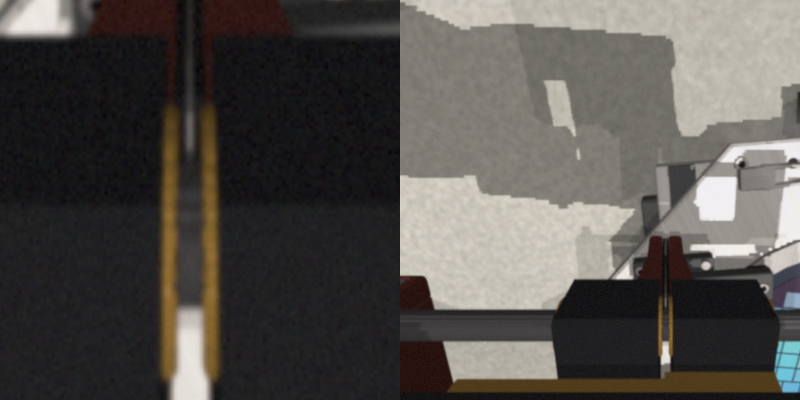

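View pics/T7.png

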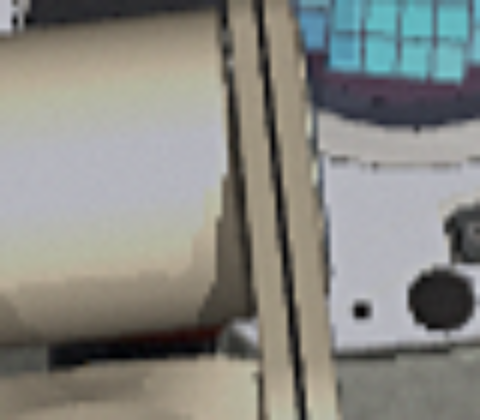

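```bash
python3 -m creep '[{"tx":0,"ty":-0.45,"tz":0,"ax":0,"ay":0,"az":0,"hand":0},{"tx":0,"ty":-0.45,"tz":0,"ax":0,"ay":0,"az":0,"hand":0},{"tx":-0.07,"ty":-0.52,"tz":0,"ax":0,"ay":0,"az":0,"hand":0},{"tx":-0.2,"ty":-0.48,"tz":0,"ax":0,"ay":0,"az":0,"hand":0},{"tx":-0.32,"ty":-0.41,"tz":0,"ax":0,"ay":0,"az":0,"hand":0},{"tx":-0.41,"ty":-0.32,"tz":0,"ax":0,"ay":0,"az":0,"hand":0},{"tx":-0.48,"ty":-0.2,"tz":0,"ax":0,"ay":0,"az":0,"hand":0},{"tx":-0.52,"ty":-0.07,"tz":0,"ax":0,"ay":0,"az":0,"hand":0}]'; python3 -m creep '[{"tx":-0.55,"ty":0,"tz":0,"ax":0,"ay":0,"az":0,"hand":0},{"tx":-0.55,"ty":0,"tz":0,"ax":0,"ay":0,"az":0,"hand":0}]'
python3 look.py 8 .110
```

```text
clock: 9.4
tool_pos: [0.4564, 0.0455, 0.1163]
eef_rot: [0.706, 0.708, -0.001, -0.001]
force: [-4.5, 2.6, 3.7]
width: 0.0005
clock: 9.6
tool_pos: [0.4564, 0.0342, 0.1162]
eef_rot: [0.706, 0.708, -0.002, -0.001]
force: [-5.2, 0.5, 4.1]
width: 0.0003
9.65 [0.4564 0.0336 0.1162] [-5.5  0.5  5. ] [ 0.05  0.4   2.07 -0.    0.68  0.05]
```

View pics/L8.png

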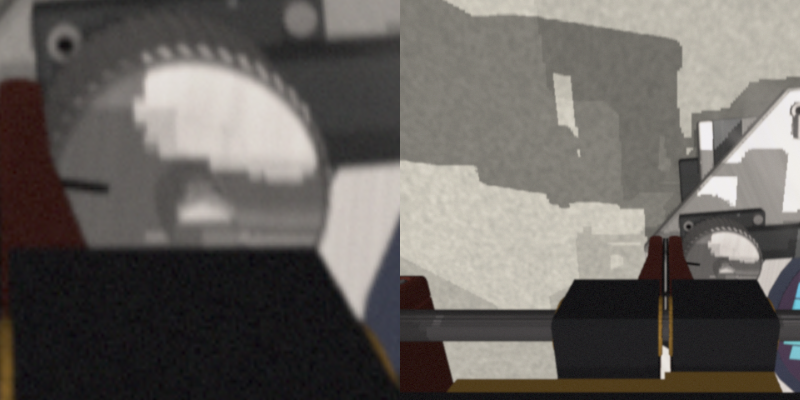

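Line is now at about 175°, for a total of about 530° with a little slip on the far side. About 550° remains, roughly one more orbit.

```bash
python3 -m creep '[{"tx":-0.55,"ty":0,"tz":0,"ax":0,"ay":0,"az":0,"hand":0},{"tx":-0.55,"ty":0,"tz":0,"ax":0,"ay":0,"az":0,"hand":0},{"tx":-0.52,"ty":0.07,"tz":0,"ax":0,"ay":0,"az":0,"hand":0},{"tx":-0.48,"ty":0.2,"tz":0,"ax":0,"ay":0,"az":0,"hand":0},{"tx":-0.41,"ty":0.32,"tz":0,"ax":0,"ay":0,"az":0,"hand":0},{"tx":-0.32,"ty":0.41,"tz":0,"ax":0,"ay":0,"az":0,"hand":0},{"tx":-0.2,"ty":0.48,"tz":0,"ax":0,"ay":0,"az":0,"hand":0},{"tx":-0.07,"ty":0.52,"tz":0,"ax":0,"ay":0,"az":0,"hand":0}]'; python3 -m creep '[{"tx":0,"ty":0.45,"tz":0,"ax":0,"ay":0,"az":0,"hand":0},{"tx":0,"ty":0.45,"tz":0,"ax":0,"ay":0,"az":0,"hand":0}]'
python3 look.py 9 .1105
```

```text
clock: 10.45
tool_pos: [0.4776, 0.0019, 0.1164]
eef_rot: [0.706, 0.708, -0.002, 0.0]
force: [-3.0, -12.2, 3.8]
width: 0.0007
clock: 10.65
tool_pos: [0.4878, 0.0019, 0.1166]
eef_rot: [0.706, 0.708, -0.001, 0.001]
force: [-1.9, -9.5, 1.9]
width: 0.0006
10.7 [0.4885 0.0019 0.1167] [ -1.5 -10.1   0.5] [-0.02  0.43  2.01 -0.    0.7  -0.02]
```

View pics/L9.png

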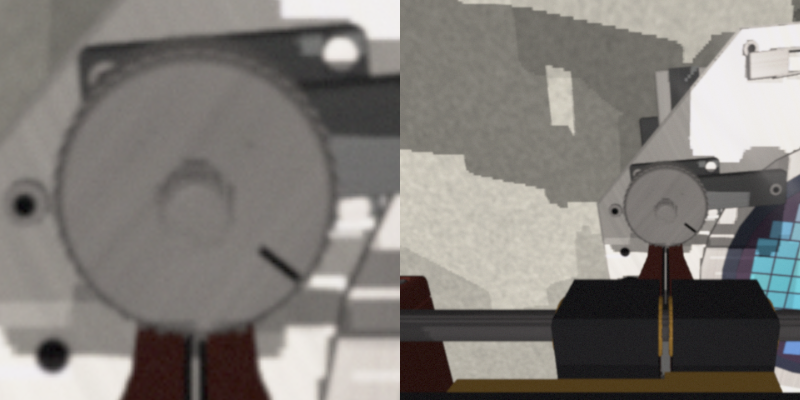

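Line at -38°, so the total is 677° and about 403° remains. Rolling on around the far side.

```bash
python3 -m creep '[{"tx":0,"ty":0.45,"tz":0,"ax":0,"ay":0,"az":0,"hand":0},{"tx":0,"ty":0.45,"tz":0,"ax":0,"ay":0,"az":0,"hand":0},{"tx":0.09,"ty":0.52,"tz":0,"ax":0,"ay":0,"az":0,"hand":0},{"tx":0.21,"ty":0.47,"tz":0,"ax":0,"ay":0,"az":0,"hand":0},{"tx":0.32,"ty":0.4,"tz":0,"ax":0,"ay":0,"az":0,"hand":0},{"tx":0.41,"ty":0.31,"tz":0,"ax":0,"ay":0,"az":0,"hand":0},{"tx":0.48,"ty":0.2,"tz":0,"ax":0,"ay":0,"az":0,"hand":0},{"tx":0.52,"ty":0.07,"tz":0,"ax":0,"ay":0,"az":0,"hand":0}]'; python3 -m creep '[{"tx":0.55,"ty":-0.03,"tz":0,"ax":0,"ay":0,"az":0,"hand":0},{"tx":0.55,"ty":0,"tz":0,"ax":0,"ay":0,"az":0,"hand":0}]'
python3 look.py 10 .111
```

```text
clock: 11.5
tool_pos: [0.5182, 0.024, 0.1171]
eef_rot: [0.706, 0.708, 0.001, 0.002]
force: [3.9, -1.0, -1.1]
width: 0.0006
clock: 11.7
tool_pos: [0.5181, 0.0354, 0.1172]
eef_rot: [0.706, 0.708, 0.002, 0.002]
force: [6.1, -1.2, -2.9]
width: 0.0007
11.75 [0.5181 0.036  0.1172] [ 6.2 -0.4 -2. ] [ 0.05  0.46  1.95 -0.    0.73  0.04]
```

View pics/L10.png

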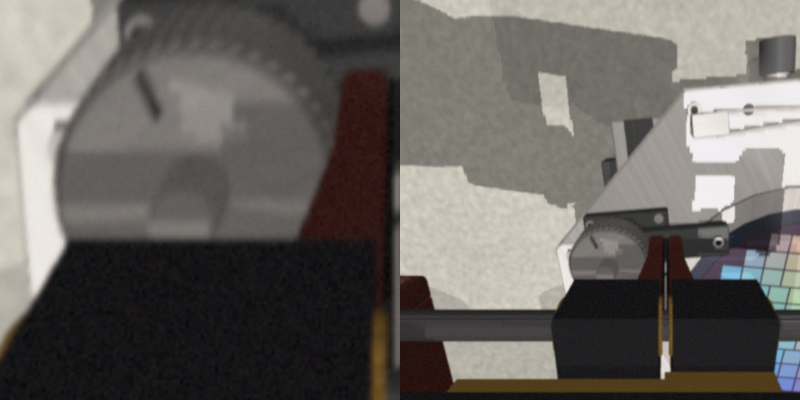

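Line at 114°, total about 829°, so 251° remains: half a face, corner, face, corner (about 254°).

```bash
python3 -m creep '[{"tx":0.55,"ty":0,"tz":0,"ax":0,"ay":0,"az":0,"hand":0},{"tx":0.55,"ty":0,"tz":0,"ax":0,"ay":0,"az":0,"hand":0},{"tx":0.52,"ty":-0.07,"tz":0,"ax":0,"ay":0,"az":0,"hand":0},{"tx":0.48,"ty":-0.2,"tz":0,"ax":0,"ay":0,"az":0,"hand":0},{"tx":0.41,"ty":-0.32,"tz":0,"ax":0,"ay":0,"az":0,"hand":0},{"tx":0.32,"ty":-0.41,"tz":0,"ax":0,"ay":0,"az":0,"hand":0},{"tx":0.2,"ty":-0.48,"tz":0,"ax":0,"ay":0,"az":0,"hand":0},{"tx":0.05,"ty":-0.52,"tz":0,"ax":0,"ay":0,"az":0,"hand":0}]'; python3 -m creep '[{"tx":0,"ty":-0.45,"tz":0,"ax":0,"ay":0,"az":0,"hand":0},{"tx":0,"ty":-0.45,"tz":0,"ax":0,"ay":0,"az":0,"hand":0},{"tx":0,"ty":-0.45,"tz":0,"ax":0,"ay":0,"az":0,"hand":0},{"tx":0,"ty":-0.45,"tz":0,"ax":0,"ay":0,"az":0,"hand":0},{"tx":-0.07,"ty":-0.52,"tz":0,"ax":0,"ay":0,"az":0,"hand":0},{"tx":-0.2,"ty":-0.48,"tz":0,"ax":0,"ay":0,"az":0,"hand":0},{"tx":-0.32,"ty":-0.41,"tz":0,"ax":0,"ay":0,"az":0,"hand":0},{"tx":-0.41,"ty":-0.32,"tz":0,"ax":0,"ay":0,"az":0,"hand":0},{"tx":-0.48,"ty":-0.2,"tz":0,"ax":0,"ay":0,"az":0,"hand":0},{"tx":-0.52,"ty":-0.07,"tz":0,"ax":0,"ay":0,"az":0,"hand":0}]'
python3 look.py 11 .1125
```

```text
clock: 12.55
tool_pos: [0.4963, 0.0674, 0.1171]
eef_rot: [0.706, 0.708, 0.001, 0.0]
force: [2.4, 7.3, 2.3]
width: 0.0006
clock: 13.55
tool_pos: [0.4563, 0.0455, 0.1163]
eef_rot: [0.706, 0.708, -0.001, -0.001]
force: [-4.8, 1.2, 2.9]
width: 0.0005
13.6 [0.4564 0.045  0.1163] [-5.3  0.7  2.9] [ 0.07  0.4   2.07 -0.    0.68  0.07]
```

View pics/L11.png

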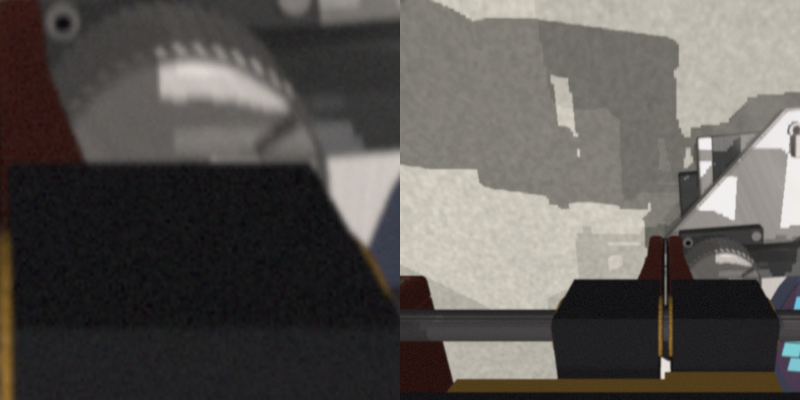

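Line looks near +35°, but it is partly hidden. I'll back off, rise and look properly.

```bash
python3 -m creep '[{"tx":0,"ty":-0.8,"tz":0,"ax":0,"ay":0,"az":0,"hand":0},{"tx":-0.5,"ty":-1.2,"tz":-1,"ax":0,"ay":0,"az":0,"hand":0},{"tx":-2,"ty":-0.5,"tz":-2,"ax":0,"ay":0,"az":0,"hand":0},{"tx":-2,"ty":0,"tz":-2,"ax":0,"ay":0,"az":0,"hand":0},{"tx":-2,"ty":0,"tz":-1,"ax":0,"ay":0,"az":0,"hand":0},{"tx":0,"ty":0,"tz":0,"ax":0,"ay":0,"az":0,"hand":0}]'
python3 look.py 12 .1125
```

```text
clock: 14.2
tool_pos: [0.4344, -0.0206, 0.1782]
eef_rot: [0.707, 0.707, 0.001, 0.002]
force: [-0.1, 0.3, 0.4]
width: 0.0001
14.25 [ 0.4337 -0.0198  0.1773] [0.1 0.8 0.1] [-0.07  0.25  2.09 -0.    0.8  -0.07]
```

View pics/L12.png

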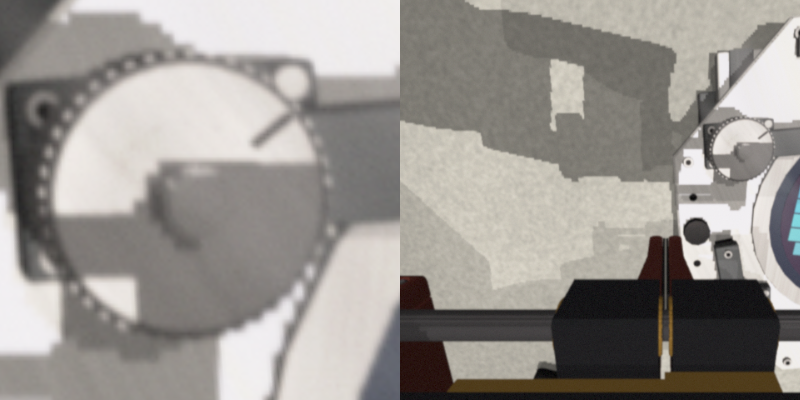

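The line is at 37°, so the nut is about 30° past three turns. That is inside tolerance, but one short reverse stroke of about 11.5 mm centres it.

```bash
python3 -m creep '[{"tx":2.5,"ty":0,"tz":1,"ax":0,"ay":0,"az":0,"hand":0},{"tx":2.4,"ty":0,"tz":2.5,"ax":0,"ay":0,"az":0,"hand":0},{"tx":0,"ty":0.5,"tz":2.5,"ax":0,"ay":0,"az":0,"hand":0},{"tx":0,"ty":1,"tz":0,"ax":0,"ay":0,"az":0,"hand":0},{"tx":0,"ty":0.5,"tz":0,"ax":0,"ay":0,"az":0,"hand":0},{"tx":0,"ty":0.3,"tz":0,"ax":0,"ay":0,"az":0,"hand":0},{"tx":0,"ty":0.2,"tz":0,"ax":0,"ay":0,"az":0,"hand":0},{"tx":0,"ty":0,"tz":0,"ax":0,"ay":0,"az":0,"hand":0}]'
python3 -m creep '[{"tx":0.4,"ty":0,"tz":0,"ax":0,"ay":0,"az":0,"hand":0},{"tx":0.4,"ty":0,"tz":0,"ax":0,"ay":0,"az":0,"hand":0},{"tx":0.35,"ty":0,"tz":0,"ax":0,"ay":0,"az":0,"hand":0}]'
python3 -m creep '[{"tx":0,"ty":-0.8,"tz":0,"ax":0,"ay":0,"az":0,"hand":0},{"tx":-0.5,"ty":-1.2,"tz":-1,"ax":0,"ay":0,"az":0,"hand":0},{"tx":-2,"ty":-0.5,"tz":-2,"ax":0,"ay":0,"az":0,"hand":0},{"tx":-2,"ty":0,"tz":-2,"ax":0,"ay":0,"az":0,"hand":0},{"tx":-2,"ty":0,"tz":-1,"ax":0,"ay":0,"az":0,"hand":0},{"tx":0,"ty":0,"tz":0,"ax":0,"ay":0,"az":0,"hand":0}]'
python3 look.py 13 .1125
python3 - <<'E'
from h import *
c=capture("scene");cv2.imwrite("pics/S13.png",cv2.resize(np.ascontiguousarray(c["pixels"][:,:,::-1])[185:285,290:410],None,fx=6,fy=6,interpolation=cv2.INTER_CUBIC))
E
```

```text
clock: 15.05
tool_pos: [0.4564, 0.03, 0.1171]
eef_rot: [0.706, 0.708, -0.001, -0.001]
force: [-4.6, 0.9, 1.9]
width: 0.0007
clock: 15.35
tool_pos: [0.4564, 0.0413, 0.1171]
eef_rot: [0.706, 0.708, -0.001, -0.001]
force: [-5.0, -1.4, 0.9]
width: 0.0005
clock: 15.95
tool_pos: [0.4345, -0.0251, 0.1788]
eef_rot: [0.707, 0.707, 0.002, 0.002]
force: [-0.4, 0.3, -0.1]
width: 0.0005
16.0 [ 0.4338 -0.0243  0.1779] [ 0.   0.4 -0.7] [-0.08  0.25  2.09  0.    0.8  -0.08]
```

View pics/L13.png

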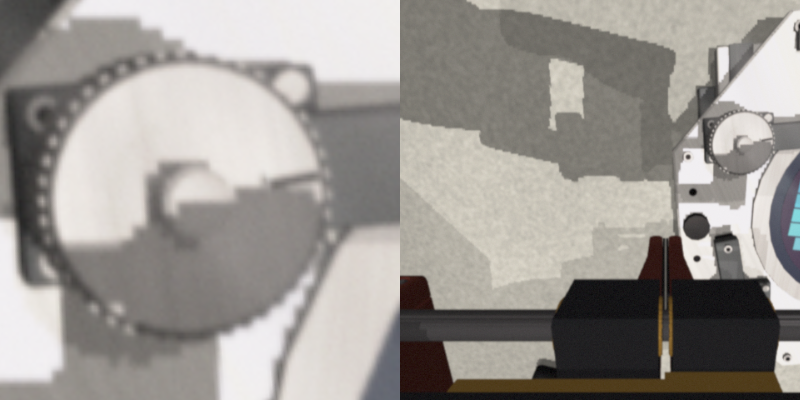

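View pics/S13.png

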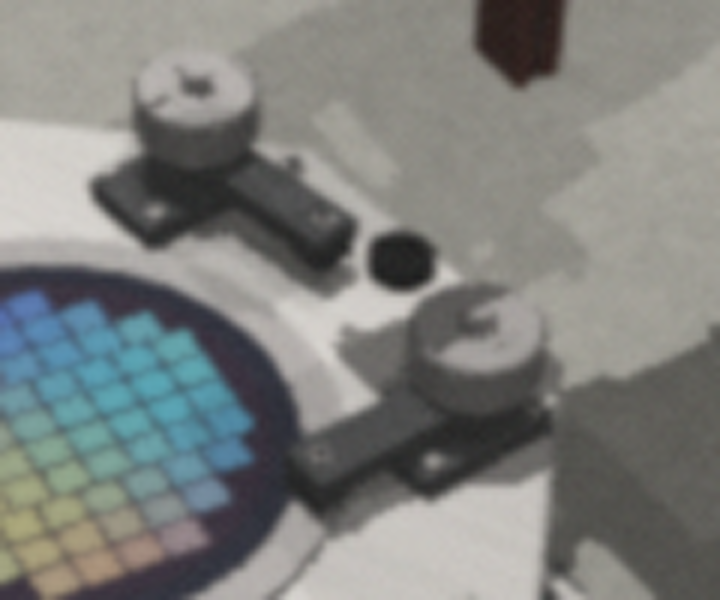

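Nut is about 5° past three turns. The scene view agrees: nut and nose rose about 1.7 px, and 4.5 mm predicts 1.7 px. Next, the waypoints for pushing the arm counterclockwise.

Run:
```python
import numpy as np
A=np.array([.4873,.035]);prev=None
for d in list(range(5,100,9)):
    f=np.radians(d);u=np.array([np.cos(f),np.sin(f)]);n=np.array([-u[1],u[0]])
    h=10*(abs(np.cos(f))+abs(np.sin(f)))
    p=A+.05*u-(.01+h*1e-3)*n
    print(d,p.round(4),None if prev is None else ((p-prev)*100)[::-1].round(2));prev=p
```

```text
5 [0.5389 0.0186] None
14 [0.5412 0.0256] [0.7  0.22]
23 [0.5424 0.0333] [0.76 0.12]
32 [0.5423 0.0413] [ 0.81 -0.01]
41 [0.5409 0.0496] [ 0.83 -0.15]
50 [0.5379 0.0578] [ 0.82 -0.3 ]
59 [0.5334 0.0656] [ 0.78 -0.45]
68 [0.5274 0.0727] [ 0.71 -0.6 ]
77 [0.52   0.0788] [ 0.6  -0.74]
86 [0.5114 0.0834] [ 0.47 -0.86]
95 [0.5037 0.0866] [ 0.32 -0.77]
```

```bash
python3 -m creep '[{"tx":0.6,"ty":2.6,"tz":0,"ax":0,"ay":0,"az":0,"hand":0},{"tx":0.6,"ty":2.6,"tz":0,"ax":0,"ay":0,"az":0,"hand":0},{"tx":0.6,"ty":2.6,"tz":0,"ax":0,"ay":0,"az":0,"hand":0},{"tx":0.6,"ty":2.7,"tz":0,"ax":0,"ay":0,"az":0,"hand":0},{"tx":0,"ty":0,"tz":2,"ax":0,"ay":0,"az":0,"hand":0},{"tx":0,"ty":0,"tz":2,"ax":0,"ay":0,"az":0,"hand":0},{"tx":0,"ty":0,"tz":1.5,"ax":0,"ay":0,"az":0,"hand":0},{"tx":0,"ty":0,"tz":0,"ax":0,"ay":0,"az":0,"hand":0},{"tx":0,"ty":0,"tz":0,"ax":0,"ay":0,"az":0,"hand":0}]'
python3 look.py 14 .0905
```

```text
clock: 16.95
tool_pos: [0.5376, 0.0015, 0.1212]
eef_rot: [0.706, 0.708, -0.0, -0.0]
force: [-0.1, -0.1, 0.1]
width: 0.0005
17.0 [0.5381 0.0013 0.1219] [ 0.6 -0.5  0.5] [-0.02  0.48  1.9   0.    0.77 -0.02]
```

View pics/L14.png

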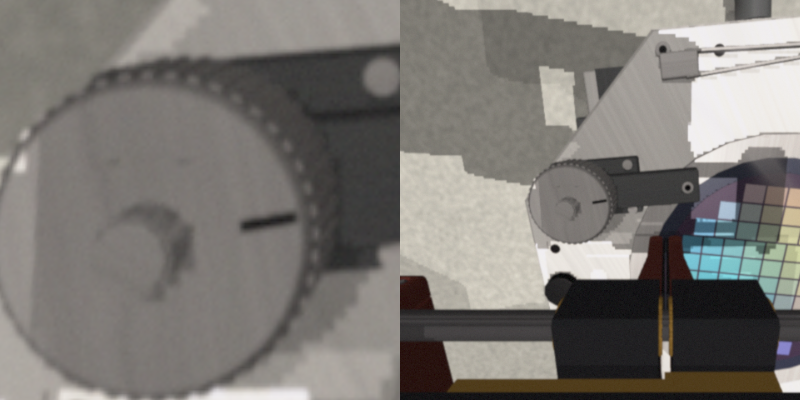

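The finger is on the -y side of the arm, and the line is parallel to the arm. Lowering to arm height and approaching.

```bash
python3 -m creep '[{"tx":0,"ty":0,"tz":0.8,"ax":0,"ay":0,"az":0,"hand":0},{"tx":0,"ty":0,"tz":0.8,"ax":0,"ay":0,"az":0,"hand":0},{"tx":0.6,"ty":0,"tz":0,"ax":0,"ay":0,"az":0,"hand":0},{"tx":0,"ty":0,"tz":0,"ax":0,"ay":0,"az":0,"hand":0}]'
python3 -m creep '[{"tx":0.6,"ty":0.05,"tz":0,"ax":0,"ay":0,"az":0,"hand":0},{"tx":0.5,"ty":0,"tz":0,"ax":0,"ay":0,"az":0,"hand":0}]'
python3 -m creep '[{"tx":0.7,"ty":0.2,"tz":0,"ax":0,"ay":0,"az":0,"hand":0}]'
```

```text
clock: 17.4
tool_pos: [0.5378, 0.0073, 0.1055]
eef_rot: [0.706, 0.708, -0.0, -0.0]
force: [0.6, -0.0, 0.2]
width: 0.0004
clock: 17.6
tool_pos: [0.5387, 0.0182, 0.1059]
eef_rot: [0.706, 0.708, 0.0, 0.0]
force: [2.3, -2.1, 0.6]
width: 0.0005
clock: 17.7
tool_pos: [0.5401, 0.025, 0.1058]
eef_rot: [0.706, 0.708, -0.0, 0.0]
force: [-1.4, -3.0, 0.5]
width: 0.0006
```

Light contact (2–3 N), and the arm is moving. Following the arc.

```bash
python3 -m creep '[{"tx":0.76,"ty":0.12,"tz":0,"ax":0,"ay":0,"az":0,"hand":0},{"tx":0.81,"ty":0,"tz":0,"ax":0,"ay":0,"az":0,"hand":0},{"tx":0.83,"ty":-0.15,"tz":0,"ax":0,"ay":0,"az":0,"hand":0}]'; python3 look.py 15 .1125
python3 -m creep '[{"tx":0.82,"ty":-0.3,"tz":0,"ax":0,"ay":0,"az":0,"hand":0},{"tx":0.78,"ty":-0.45,"tz":0,"ax":0,"ay":0,"az":0,"hand":0},{"tx":0.71,"ty":-0.6,"tz":0,"ax":0,"ay":0,"az":0,"hand":0}]'; python3 look.py 16 .1125
```

```text
clock: 18.0
tool_pos: [0.5402, 0.0495, 0.1057]
eef_rot: [0.706, 0.708, 0.0, 0.0]
force: [0.0, -2.8, 0.8]
width: -0.0001
18.05 [0.5399 0.0505 0.1057] [-0.3 -0.4  1.4] [0.07 0.51 1.9  0.   0.74 0.07]
clock: 18.35
tool_pos: [0.5263, 0.0726, 0.1058]
eef_rot: [0.706, 0.708, 0.0, 0.0]
force: [0.9, -1.6, 0.8]
width: 0.0006
18.4 [0.525  0.0733 0.1056] [0.  0.4 0.9] [0.12 0.49 1.92 0.   0.72 0.11]
```

View pics/L16.png

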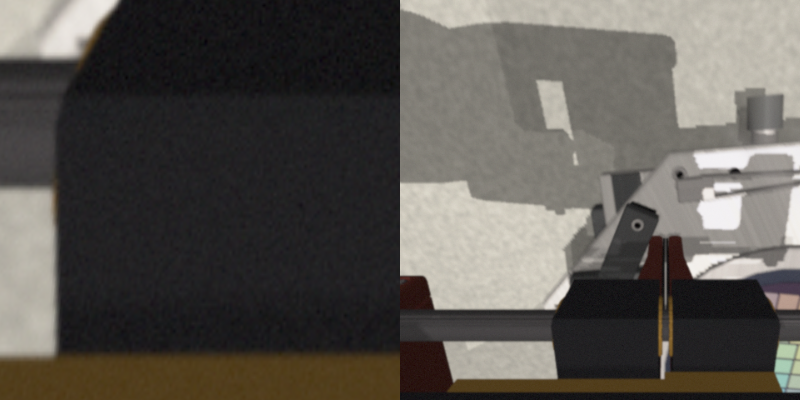

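The arm is at about 70° and clear of the tweezers. Finishing the swing.

```bash
python3 -m creep '[{"tx":0.6,"ty":-0.74,"tz":0,"ax":0,"ay":0,"az":0,"hand":0},{"tx":0.4,"ty":-0.86,"tz":0,"ax":0,"ay":0,"az":0,"hand":0},{"tx":0.2,"ty":-0.8,"tz":0,"ax":0,"ay":0,"az":0,"hand":0},{"tx":0,"ty":-0.5,"tz":0,"ax":0,"ay":0,"az":0,"hand":0},{"tx":0,"ty":0,"tz":0,"ax":0,"ay":0,"az":0,"hand":0}]'
python3 -m creep '[{"tx":0,"ty":0.8,"tz":0,"ax":0,"ay":0,"az":0,"hand":0},{"tx":0,"ty":0.5,"tz":-1,"ax":0,"ay":0,"az":0,"hand":0},{"tx":0,"ty":0,"tz":-4,"ax":0,"ay":0,"az":0,"hand":0},{"tx":0,"ty":0,"tz":-4,"ax":0,"ay":0,"az":0,"hand":0},{"tx":-3,"ty":-3,"tz":-2,"ax":0,"ay":0,"az":0,"hand":0},{"tx":-4,"ty":-4,"tz":0,"ax":0,"ay":0,"az":0,"hand":0},{"tx":-4,"ty":-4,"tz":0,"ax":0,"ay":0,"az":0,"hand":0},{"tx":0,"ty":-3,"tz":0,"ax":0,"ay":0,"az":0,"hand":0},{"tx":0,"ty":0,"tz":0,"ax":0,"ay":0,"az":0,"hand":0}]'
python3 look.py 17 .1125
python3 - <<'E'
from h import *
c=capture("scene");cv2.imwrite("pics/S17.png",cv2.resize(np.ascontiguousarray(c["pixels"][:,:,::-1])[170:320,230:430],None,fx=4,fy=4,interpolation=cv2.INTER_CUBIC))
c=capture("wrist");cv2.imwrite("pics/W17.png",np.ascontiguousarray(c["pixels"][:,:,::-1]))
E
```

```text
clock: 18.9
tool_pos: [0.4965, 0.0841, 0.1057]
eef_rot: [0.706, 0.708, -0.0, -0.0]
force: [0.7, 0.8, -0.4]
width: 0.0002
clock: 19.8
tool_pos: [0.3765, -0.0181, 0.2158]
eef_rot: [0.707, 0.707, -0.001, -0.001]
force: [0.4, 0.4, -0.9]
width: 0.0002
19.85 [ 0.3792 -0.0178  0.2164] [ 0.4 -0.6  0.1] [-0.08  0.1   2.16  0.    0.88 -0.08]
```

View pics/L17.png

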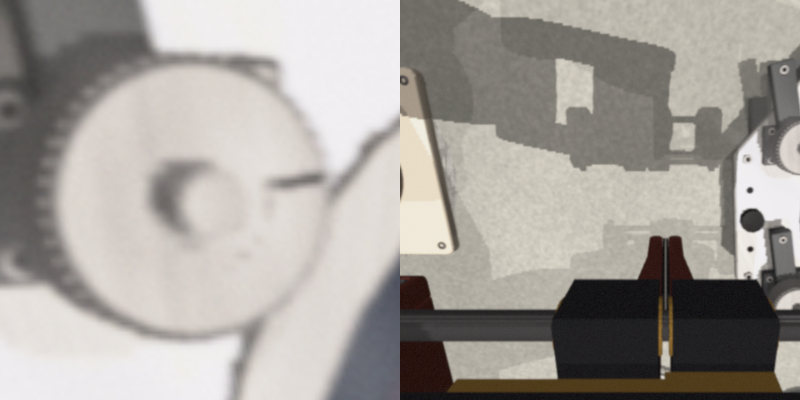

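View pics/S17.png

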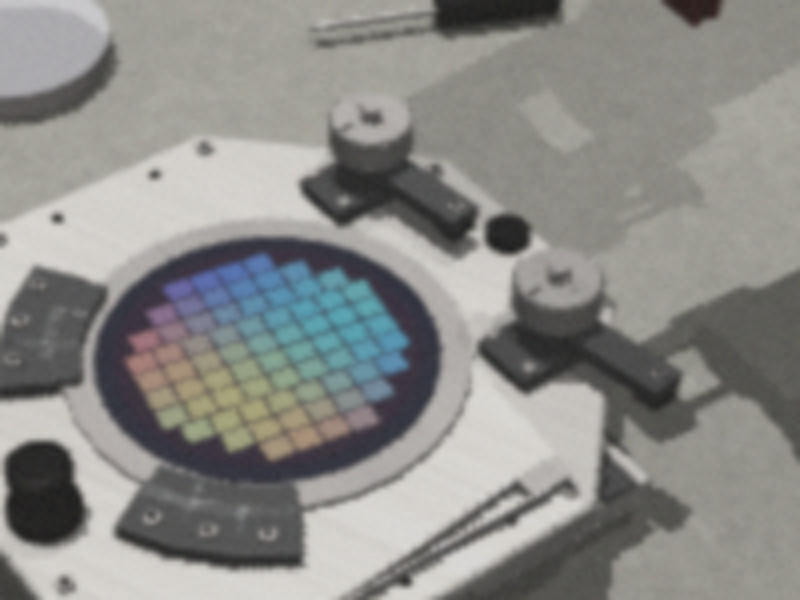

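View pics/W17.png

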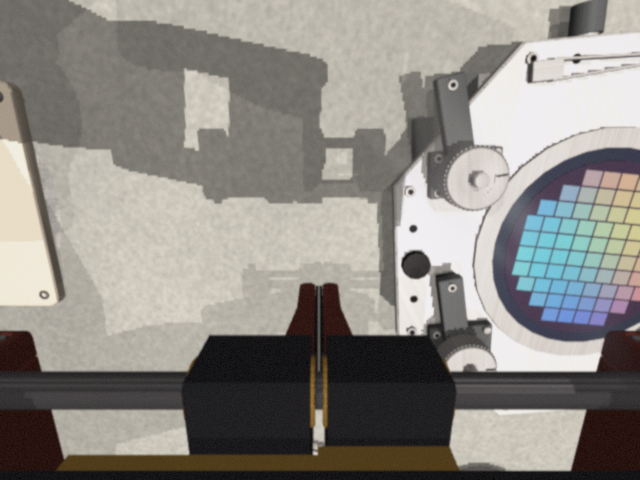

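The closed arm (wrist view, nose at 453,85) now points to the left, well clear of the ring. The index line is still at about 8°, and the ring, tweezers, cap and open clamp look as before. The tool is free in the air, so I'm handing in.

```bash
python3 -c "
from cell import *
s=get_state();print(s['clock'],s['force'].round(1));close_job()"
```

```text
19.95 [0.9 0.1 1.2]
the job is handed in; nothing more can be done
```

The left clamp was the closed one. I loosened its nut three turns counterclockwise, pushed its arm clear of the ring, and handed in at 19.95 s.

- **Nut:** I rolled the closed fingertips around the knurled rim, pressing at mostly 5–12 N. The force peaked at 25 N once on the first lap, and I eased off. That overshot by about 30°, so I made one short reverse stroke. The last picture shows the index line at about 8°, against about 5° at the start. The 4.5 mm rise of nut and arm seen in the scene camera confirms three turns rather than two.
- **Arm:** I pushed it counterclockwise with a fingertip at about 3 N. It now points left at about 95°, nowhere over the ring.
- **Slip:** The fingertip slipped about 50° on the first lap, where contact on the far side was too light. I tracked the total by the line, so this did not affect the count.
- **Everything else:** In the last pictures the ring, wafer, open clamp, lens cap and tweezers look as they were, and the tool was clear in the air. No check failed.

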